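# Stack a fork's headset parts on the kit spindle

### The arm

A 6-joint arm with a two-finger parallel gripper is mounted at the origin on the work surface. World frame = base frame: x ahead of the robot, y to its left, z up, the work surface at z = 0. Lengths are in mm, angles in rad, forces in N, time in s.
With the tool pointing down it reaches from about 350 to 875 mm from the base axis. Payload 4.2 kg.
Tool frame: the origin (TCP) lies between the finger pads; the fingertips stand 25 mm ahead of it and the grasp point (between the pads) lies 6 mm ahead of it; z points along the fingers, y is the line along which they close (so a half turn about z gives the same grasp; the last joint's range is limited). The gripper opens to 85 mm and grips with 20 to 120 N. Pads are 22 mm wide; open, the fingers measure 114 mm over their backs; the gripper's body (76 mm by 85 mm) begins 54 mm behind the grasp point. The pads swing forward as they close: fully open they stand 13 mm farther back than shut.
Start: joints at [1.513, 0.385, 0.008, 0, -1.194, -0.259], TCP at [194.672, 593.887, 256.312] pointing down, gripper open.
Joint ranges: [-3.14, 3.14], [-1.21, 2.06], [-1.07, 1.41], [-3.16, 2.05], [-2.99, -0.16], [-3.1, 3.1]. Speed limits (rad/s): [2.79, 2.79, 3.14, 3.14, 3.14, 3.14].

### API

Orientations are given as a unit quaternion [x, y, z, w].
In Python, from bench import arm gives the robot as it stands.
- The arm moves only by the shell command python3 -m pendant 'ROWS'. ROWS is JSON, a list of rows, each a list of 7 numbers: the shift along the tool's x, y, z in m, then the turn, a rotation vector about the tool's x, y, z in degrees, then the finger opening in m, from 0 to 0.0854. In form: [[x, y, z, wx, wy, wz, fingers], ...]. A call has 1 to 12 rows; each row shifts and turns the commanded pose from where the row before left it, along the tool's axes as they then stand; what a row does not reach is not made up. A row lasts 1/10 s, in which the tool goes at most 50 mm and 8.59 degrees, less where a joint would pass 70% of its speed; a pose out of reach is approached as far as the arm can. A call is refused whole if a number of a shift passes 0.05 or a number of a turn 8.59, either way. A call with a gripper value outside its range is refused whole. The fingers move at their own pace and stop on an object; the grip force is fixed at half the most. Time passes only in rows, so rows that do not move let the fingers close. It gives the time, the measured TCP pose, the force, the opening and the grip force at its end, in the units of the state.
- arm.read_state(): the state, without advancing time (a new reading comes with each control period).
- arm.get_image(name): name is "side" or "top"; returns a dict with "image" (480x640x3 uint8, red, green, blue), "fx", "fy", "cx", "cy" (pixels), "k1" (the pictures are not rectified: a ray, as slopes to the right and down, at radius r is drawn at 1 + k1 r^2 times it, then the intrinsics apply), "xyz" and "rotation" of the camera in the world. Camera axes: x right, y down, z forward; pixel columns grow to the right and rows downward; lengths in mm; the calibration is good to about 2 mm. A picture is of the moment at which its call begins. There is no depth.
- arm.job_done(): hands the job in; it is judged then, once.
The state is a dict: "clock": time; "joints": joint angles; "joint_vel": joint speeds; "joint_efforts": joint torques, N m; "position": TCP position; "ee_rot": TCP orientation; "contact_force": force on the tool from outside, world axes, zero at the start; "wrist_torque": the same for the moment, N m; "gripper_width": finger opening in mm; "grasp_force": force on a finger pad.
Only numpy, scipy, OpenCV 4.12 (cv2) and the standard library are available. Lean on these libraries where they do the work, as an engineer would, in place of code of your own. Each camera call takes 0.05 s, during which the arm holds its last target. There are 200 camera calls.

### The job

Lay out the headset for the next fork on the spindle with the green base, threading the parts onto its post in fitting order from the bottom up: steel bearing, black stepped cover (wide flange down), gold spacer, and last the grey stem by its plain upright clamp. Each must sit upright and flat on the one below, let go and at rest. Leave the blue spacer, the orange spindle with its red spacer, the grease jar and the tin of bolts where they are.

Things in the scene. Friction and masses are not known exactly. Their poses are not given: they have to be found in the camera images.
- green_spindle: Kit spindle fixed to the bench: green round base, diameter 80 mm, 12 mm thick, with an upright aluminium post, diameter 20 mm, on its centre. The post's top is 80 mm above the bench; its last 12 mm taper to diameter 8 mm. Origin: centre of the underside, on the bench; z up along the post. The empty one, to be filled.
- orange_spindle: Second kit spindle fixed to the bench, the same in size but with an orange base; the red spacer lies on it. Origin: centre of the underside, z up. Leave alone.
- bearing: Headset bearing, bright steel ring with a thin black seal line on top: outer diameter 42 mm, bore 28.6 mm right through, 10 mm high, about 60 g, lying flat on the bench. Origin: centre of the underside, z up along the axis.
- cover: Black stepped cover ring, bore 28.6 mm right through, 16 mm high, about 40 g: lower 8 mm a flange of outer diameter 50 mm, upper 8 mm a collar of outer diameter 36 mm. It lies on the bench flange down, as it must on the spindle. Origin: centre of the underside of the flange, z up along the axis.
- gold_spacer: Gold-yellow spacer ring: outer diameter 40 mm, bore 28.6 mm right through, 20 mm high, about 40 g, lying flat on the bench. Origin: centre of the underside, z up along the axis.
- stem: Short grey handlebar stem, 150 g, standing on its steerer clamp: upright tube, diameter 40 mm, bore 28.6 mm right through, 40 mm high; mass centre within 12 mm of its axis. Bar clamp on own +x: level tube along y, 40 mm wide, diameter 34 mm, axis at x 38, z 22 mm. Grip the upright tube across own y. Origin: centre of its underside, z up the bore. May point any way on the spindle.
- blue_spacer: Blue spacer ring, outer diameter 40 mm, 10 mm high, lying flat on the bench. Not part of this job: leave it. Origin: centre of the underside, z up.
- red_spacer: Red spacer ring, outer diameter 40 mm, 15 mm high, already lying on the orange spindle's base round its post (its underside 12 mm above the bench). Leave it. Origin: centre of the underside, z up.
- grease_jar: Closed jar of grease with a red cap, diameter 56 mm, 55 mm high, upright on the bench. A bystander. Origin: centre of the underside, z up.
- bolt_tin: Open round aluminium tin of bolts, diameter 68 mm at the rim, 32 mm high, on the bench. A bystander. Origin: centre of the underside, z up.
There are look-alikes about, which are no part of the job. What is meant by the stem is not purple, and is the larger of those in its own colour. Several things look just like the gold_spacer: the one meant starts farthest from the robot's base.

How it is judged:
By the outcome, as a careful person would: the job done as asked, in the order asked, and still so for the second after the job is handed in, with the robot touching nothing.
It also fails if it takes over 104 s, if anything falls off the work surface, if the arm or the gripper's body presses on something with over 40 N, if the wrist force passes 120 N, or if a joint passes its speed limit or range.

## Working session

There is one attempt and no reset: what is moved stays moved. The work goes in short steps, Python scripts to look and compute and a shell command to move; the robot and the scene stay as the last step left them, time stands still between calls to the robot, and variables do not carry over. Pictures are saved under pics/ and viewed, at most 14 in all, crops included, and the job is handed in when it is done.

```bash
mkdir -p pics; ls; python3 - <<'E'
from bench import arm
import cv2,numpy as np,pickle
s=arm.read_state();print(s)
for n in("side","top"):
    d=arm.get_image(n);pickle.dump(d,open(n+"0.pkl","wb"))
    print({k:(v if not hasattr(v,'round') else np.round(v,4).tolist()) for k,v in d.items() if k!="image"})
    cv2.imwrite(f"pics/{n}0.png",d["image"][...,::-1])
E
```

```text
pics
{'clock': 0.0, 'joints': array([ 1.51259998e+00,  3.85604510e-01,  6.62587551e-03, -5.58491424e-04,
       -1.19398065e+00, -2.58593733e-01]), 'joint_vel': array([-0.00064313,  0.00063488,  0.00062091, -0.00062851,  0.00080689,
       -0.00032648]), 'joint_efforts': array([-4.32508605e-04, -3.92290878e+01,  1.88393319e+01,  4.18597028e+00,
       -4.69268969e-03,  3.95184131e-06]), 'position': array([194.50238062, 593.40896253, 255.18375778]), 'ee_rot': array([ 9.87464844e-01, -1.57835185e-01, -1.50059685e-04,  1.10201527e-03]), 'contact_force': array([-0.13939709, -1.38174251, -0.11712041]), 'wrist_torque': array([-0.03491579, -0.0308258 , -0.03508152]), 'grasp_force': 0.0, 'gripper_width': 85.21465570521231}
{'fx': 440.8396240007913, 'fy': 440.8396240007913, 'cx': 319.80135369080705, 'cy': 238.96580922256535, 'k1': -0.10150877940000902, 'xyz': [186.2671, -640.4782, 459.3099], 'rotation': [0.8405, -0.202, 0.1151, -0.4895]}
{'fx': 436.71565185619227, 'fy': 436.71565185619227, 'cx': 311.70136109493893, 'cy': 239.40511596616665, 'k1': -0.03446128790040788, 'xyz': [425.02, 42.6242, 862.4558], 'rotation': [0.7109, -0.7019, 0.0278, -0.0341]}
```

View pics/top0.png

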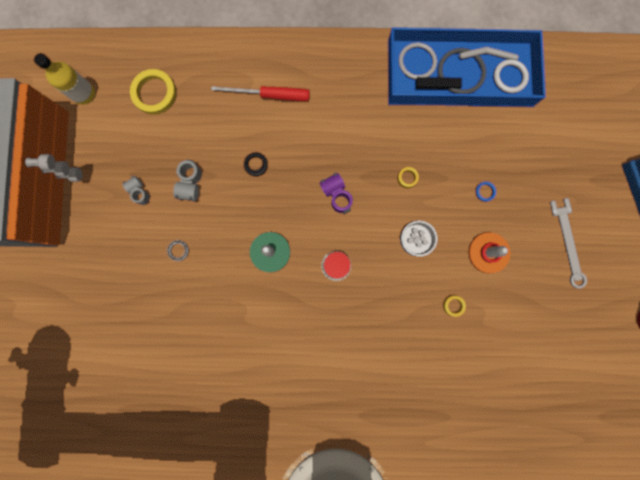

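View pics/side0.png

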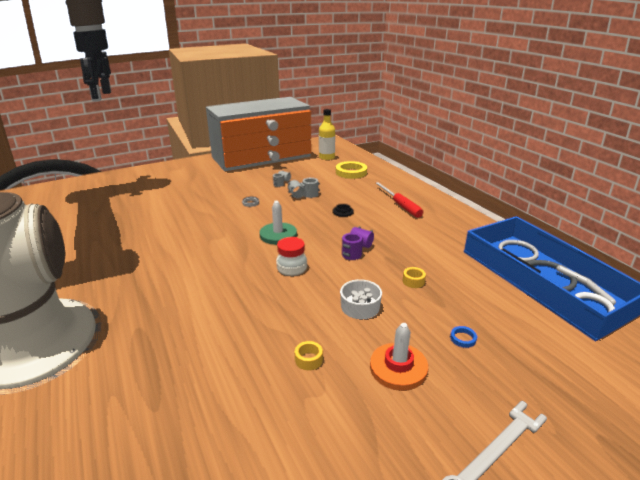

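```bash
cat > h.py <<'E'
import numpy as np,cv2,pickle
from scipy.spatial.transform import Rotation as R
from bench import arm
def grab(n,tag):
    d=arm.get_image(n);pickle.dump(d,open(f"{n}{tag}.pkl","wb"));return d
def load(n,tag): return pickle.load(open(f"{n}{tag}.pkl","rb"))
def rot(d):
    r=np.array(d["rotation"]);return R.from_quat(r) if r.size==4 else R.from_matrix(r)
def K(d): return np.array([[d["fx"],0,d["cx"]],[0,d["fy"],d["cy"]],[0,0,1]])
def proj(d,P):
    p=rot(d).inv().apply(np.atleast_2d(P)-np.array(d["xyz"]));s=p[:,:2]/p[:,2:]
    return s*(1+d["k1"]*(s**2).sum(1,keepdims=True))*[d["fx"],d["fy"]]+[d["cx"],d["cy"]]
def ray(d,uv):
    s=cv2.undistortPoints(np.array([[uv]],float),K(d),np.array([d["k1"],0,0,0.]))[0,0]
    # k1 acts on the true (undistorted) radius, as in OpenCV
    return np.array(d["xyz"]),rot(d).apply([s[0],s[1],1])
def onz(d,uv,z):
    o,v=ray(d,uv);return o+v*(z-o[2])/v[2]
def tri(d1,p1,d2,p2):
    A=[];b=[]
    for d,p in((d1,p1),(d2,p2)):
        o,v=ray(d,p);v/=np.linalg.norm(v);M=np.eye(3)-np.outer(v,v);A.append(M);b.append(M@o)
    A=np.vstack(A);b=np.hstack(b);x,r,_,_=np.linalg.lstsq(A,b,rcond=None);return x,np.sqrt(r)
def tile(d,c,w=264,h=296,s=5,circ=()):
    """enlarged tile centred at pixel c, ticks each 10 px"""
    u0,v0=c[0]-w/2/s,c[1]-h/2/s
    im=cv2.warpAffine(d["image"][...,::-1].copy(),np.array([[s,0,-u0*s],[0,s,-v0*s]],float),(w,h),flags=cv2.INTER_CUBIC)
    for (x,y,z,r) in circ:
        a=np.linspace(0,2*np.pi,60);q=proj(d,np.c_[x+r*np.cos(a),y+r*np.sin(a),0*a+z])
        cv2.polylines(im,[np.int32((q-[u0,v0])*s)],True,(255,0,255),1)
    for u in range(int(u0//10+1)*10,int(u0+w/s)+1,10):
        x=int((u-u0)*s);cv2.line(im,(x,0),(x,6),(255,255,255),1);cv2.putText(im,str(u),(x-10,17),0,.35,(255,255,255),1)
    for v in range(int(v0//10+1)*10,int(v0+h/s)+1,10):
        y=int((v-v0)*s);cv2.line(im,(0,y),(6,y),(255,255,255),1);cv2.putText(im,str(v),(8,y+4),0,.35,(255,255,255),1)
    return cv2.copyMakeBorder(im,1,1,1,1,cv2.BORDER_CONSTANT)
def mosaic(fn,ts,cols=3):
    while len(ts)%cols: ts.append(np.zeros_like(ts[0]))
    cv2.imwrite(fn,np.vstack([np.hstack(ts[i:i+cols]) for i in range(0,len(ts),cols)]))
E
python3 - <<'E'
from h import *
t=load("top",0);s=load("side",0)
print(proj(t,[0,0,0]))
mosaic("pics/mt0.png",[tile(t,c) for c in [(178,250),(256,164),(409,177),(185,182),(268,252),(138,190)]])
mosaic("pics/ms0.png",[tile(s,c) for c in [(251,201),(343,210),(414,277),(305,188),(278,222),(282,180)]])
E
```

```text
[[334.88492292 501.44037529]]
```

View pics/mt0.png

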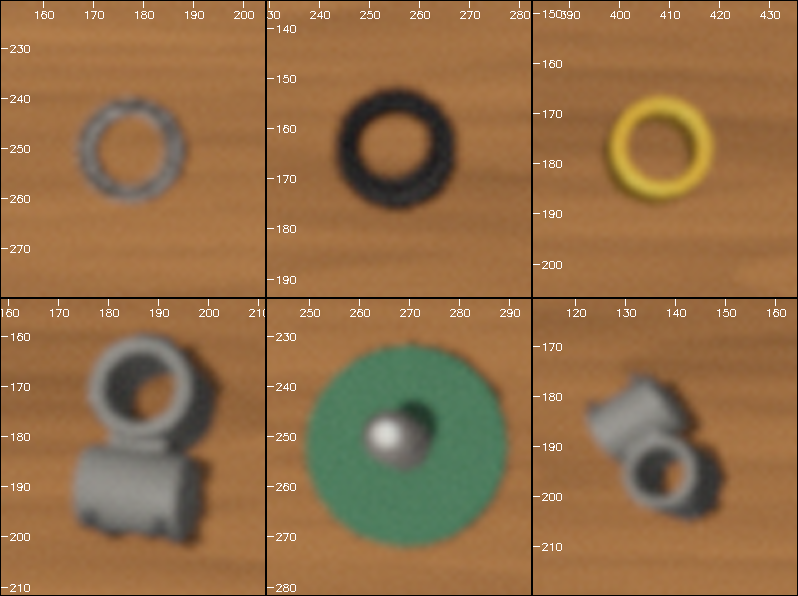

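View pics/ms0.png

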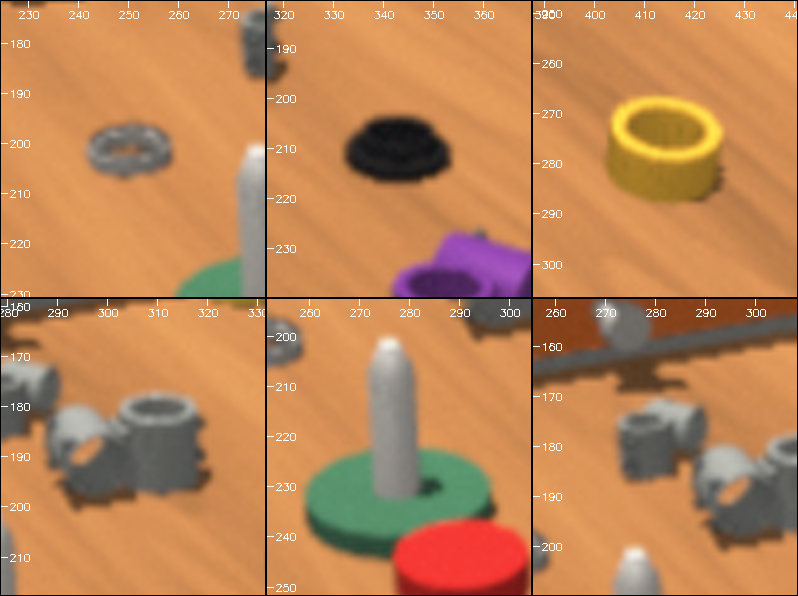

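Top view: bearing centre (177.5,250), cover (256,164), gold rim (408.3,176.5), stem rim (187,170) with its bar clamp at (186,191), green disc (269.7,251.8), post tip (265,249.7). Side view: bearing (250.5,200), cover collar (342.5,207), gold rim (414.4,273.4), stem rim (310,180.5), post tip (276,201), and the smaller grey stem is the look-alike.

```bash
python3 - <<'E'
from h import *
np.set_printoptions(precision=1,suppress=True)
t=load("top",0);s=load("side",0)
for n,a,b,z in [("bearing",(177.3,250),(250.3,200.2),10),("cover",(256,163.7),(342.5,206.8),16),("gold",(408.2,176.6),(414.4,273.5),20),("stem",(187,170),(310,180.5),40),("post",(265,249.7),(276,201.3),80),("disc",(269.7,251.8),(277.7,231.5),12)]:
    x,r=tri(t,a,s,b);print(n,x,r,"top@z",onz(t,a,z)[:2],"side@z",onz(s,b,z)[:2], "dist",np.hypot(*x[:2]))
print("gold2",onz(t,(455,306),20)[:2],"bar",onz(t,(186,191),39)[:2], onz(t,(187,170),39)[:2],"jar",onz(t,(336,265),55)[:2],"bolt",onz(t,(419,238),32)[:2],"small stem",onz(t,(137,195),30)[:2])
S=arm.read_state();print(R.from_quat(S["ee_rot"]).as_matrix(),S["position"])
E
```

```text
bearing [476.3 314.3  10.4] [1.1] top@z [475.7 314.7] side@z [477.3 314.8] dist 570.6967656570389
cover [648.8 162.1  18.7] [1.5] top@z [648.5 162.9] side@z [652.8 166.8] dist 668.737378735129
gold [ 626.1 -138.    19.6] [1.7] top@z [ 625.  -137.2] side@z [ 627.1 -138.5] dist 641.157306738623
stem [628.8 292.1  41.2] [0.8] top@z [628.6 292.6] side@z [630.7 294.7] dist 693.3734010870113
post [475.  133.1  81.6] [1.5] top@z [474.1 133.6] side@z [477.2 136.1] dist 493.2630881729009
disc [475.  132.1  11.7] [0.9] top@z [474.3 132.3] side@z [475.4 131.4] dist 492.9808897709896
gold2 [ 374.3 -225.5] bar [587.7 293.2] [628.9 292.9] jar [449.    4.7] bolt [ 503.1 -154.5] small stem [580.8 392. ]
[[ 1.  -0.3 -0. ]
 [-0.3 -1.  -0. ]
 [ 0.   0.  -1. ]] [194.5 593.5 255.3]
```

```bash
python3 -m pendant '[[0,0,0,0,0,-6.05,0.0854],[0,0,0,0,0,-6.05,0.0854],[0,0,0,0,0,-6.06,0.0854],[0.0313,0.031,0,0,0,0,0.0854],[0.0313,0.031,0,0,0,0,0.0854],[0.0313,0.031,0,0,0,0,0.0854],[0.0313,0.031,0,0,0,0,0.0854],[0.0313,0.031,0,0,0,0,0.0854],[0.0313,0.031,0,0,0,0,0.0854],[0.0313,0.031,0,0,0,0,0.0854],[0.0313,0.031,0,0,0,0,0.0854],[0.0313,0.031,0,0,0,0,0.0854]]'; python3 -m pendant '[[0,0,0.02,0,0,0,0.0854],[0,0,0,0,0,0,0.0854],[0,0,0,0,0,0,0.0854]]'
```

```text
clock: 1.3
position: [477.2, 313.3, 256.0]
ee_rot: [1.0, 0.0, -0.0, 0.0]
contact_force: [0.9, 0.9, 0.1]
gripper_width: 85.9
grasp_force: 0.0
clock: 1.6
position: [476.2, 314.8, 235.9]
ee_rot: [1.0, 0.0, -0.0, 0.001]
contact_force: [-1.0, 1.6, 0.6]
gripper_width: 85.6
grasp_force: 0.0
```

```bash
python3 -m pendant '[[0,0,0.04,0,0,0,0.07],[0,0,0.04,0,0,0,0.07],[0,0,0.04,0,0,0,0.07],[0,0,0.04,0,0,0,0.07],[0,0,0.02,0,0,0,0.07],[0,0,0.01,0,0,0,0.07],[0,0,0.01,0,0,0,0.07],[0,0,0.006,0,0,0,0.07],[0,0,0,0,0,0,0.07],[0,0,0,0,0,0,0.07]]'; python3 - <<'E'
from h import *
t=grab("top",1);s=grab("side",1)
mosaic("pics/m1.png",[tile(t,(178,250),398,400,6),tile(s,(250,200),398,400,6)],2)
E
```

```text
clock: 2.6
position: [476.9, 315.5, 31.3]
ee_rot: [1.0, 0.0, 0.001, -0.001]
contact_force: [0.2, -0.7, 0.6]
gripper_width: 69.9
grasp_force: 0.0
```

View pics/m1.png

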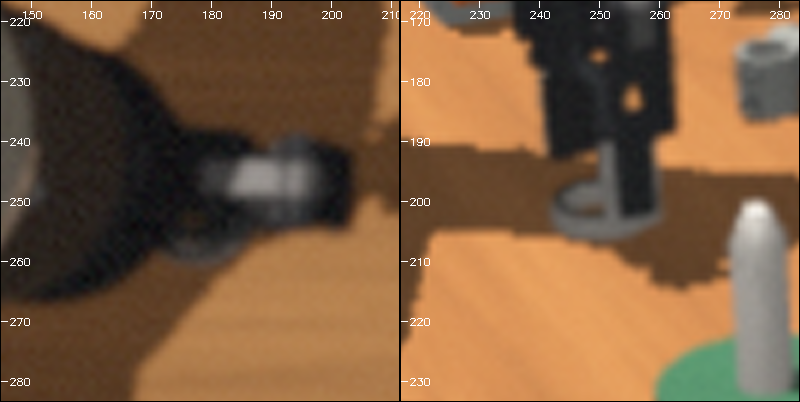

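The view shows the near finger tip at (256,203) just beyond the ring centred at (250,201), with clearance over the bench. I'll lower slightly and close.

```bash
python3 -m pendant '[[0,0,0.003,0,0,0,0.07],[0,0,0,0,0,0,0.055],[0,0,0,0,0,0,0.045],[0,0,0,0,0,0,0.03],[0,0,0,0,0,0,0.02],[0,0,0,0,0,0,0.02],[0,0,0,0,0,0,0.02]]'; python3 - <<'E'
from h import *
print(np.round(proj(load("side",1),[[476.3,314.9-35,z] for z in (0,5,10)]),1))
print(arm.read_state()["position"])
E
```

```text
clock: 3.4
position: [476.6, 315.2, 28.2]
ee_rot: [1.0, 0.0, 0.0, -0.0]
contact_force: [-1.0, 0.1, 6.4]
gripper_width: 38.4
grasp_force: 59.6
[[255.  209.5]
 [254.8 207.6]
 [254.7 205.7]]
[476.64293752 315.16393539  28.20936939]
```

```bash
python3 -m pendant '[[0,0,-0.02,0,0,0,0.02],[0,0,-0.02,0,0,0,0.02],[0,0,-0.02,0,0,0,0.02],[0,0,0,0,0,0,0.02],[0,0,0,0,0,0,0.02]]'; python3 - <<'E'
from h import *
s=grab("side",2)
c=proj(s,[476,314,65])[0].round()
mosaic("pics/m2.png",[tile(s,c,600,500,10)],1)
E
```

```text
clock: 3.9
position: [476.1, 314.8, 87.1]
ee_rot: [1.0, -0.0, -0.0, -0.0]
contact_force: [0.5, 0.7, -1.3]
gripper_width: 38.3
grasp_force: 60.2
```

View pics/m2.png

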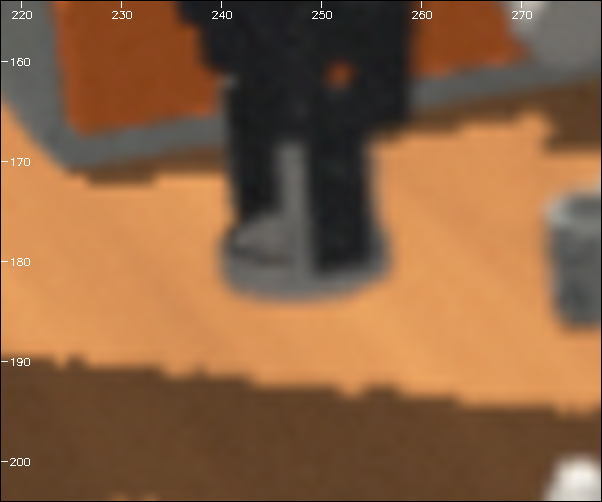

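The ring hangs level in the fingers, its bottom at row 183 and spanning columns 239.5–257. I'll carry it over the post.

```bash
python3 -m pendant '[[0,0,-0.03,0,0,0,0.02],[0,0,-0.03,0,0,0,0.02],[0,0.045,0,0,0,0,0.02],[0,0.045,0,0,0,0,0.02],[0,0.045,0,0,0,0,0.02],[-0.0013,0.0474,0,0,0,0,0.02],[0,0,0,0,0,0,0.02],[0,0,0.02,0,0,0,0.02],[0,0,0.02,0,0,0,0.02],[0,0,0.01,0,0,0,0.02],[0,0,0,0,0,0,0.02]]'; python3 - <<'E'
from h import *
s=grab("side",3)
c=proj(s,[475,132,75])[0].round()
mosaic("pics/m3.png",[tile(s,c,600,500,8,[(475,132.5,70,21),(475,132.5,70,14.3)]),],1)
E
```

```text
clock: 5.05
position: [474.0, 132.0, 95.3]
ee_rot: [1.0, 0.0, -0.002, 0.001]
contact_force: [-0.1, -0.4, -0.2]
gripper_width: 38.1
grasp_force: 60.6
```

View pics/m3.png

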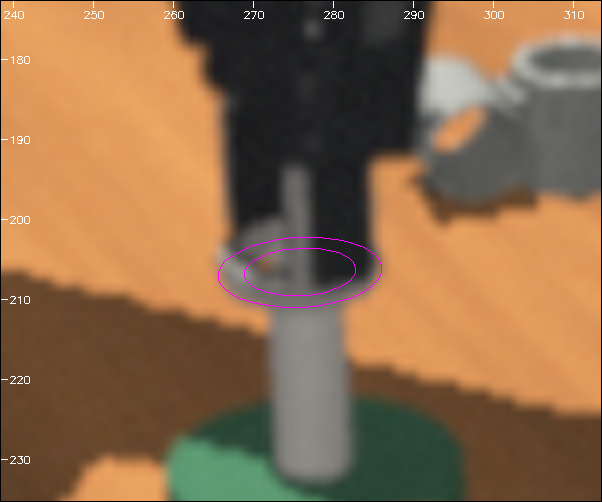

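The bearing is around the tapered tip (ring about (276,206)), centred on the predicted circle and no contact force. Lowering it.

```bash
python3 -m pendant '[[0,0,0.012,0,0,0,0.02],[0,0,0.012,0,0,0,0.02],[0,0,0.012,0,0,0,0.02],[0,0,0.012,0,0,0,0.02],[0,0,0.004,0,0,0,0.02],[0,0,0.004,0,0,0,0.02],[0,0,0.0015,0,0,0,0.02],[0,0,0,0,0,0,0.02],[0,0,0,0,0,0,0.02]]'
```

```text
clock: 6.0
position: [475.5, 132.7, 40.3]
ee_rot: [1.0, 0.0, 0.0, -0.0]
contact_force: [-0.8, 0.2, -0.3]
gripper_width: 38.2
grasp_force: 60.6
```

```bash
python3 -m pendant '[[0,0,0.0008,0,0,0,0.02],[0,0,0,0,0,0,0.02],[0,0,0,0,0,0,0.05],[0,0,0,0,0,0,0.065],[0,0,0,0,0,0,0.065],[0,0,0,0,0,0,0.065],[0,0,-0.02,0,0,0,0.065],[0,0,-0.03,0,0,0,0.065],[0,0,-0.04,0,0,0,0.065],[0,0,-0.04,0,0,0,0.065],[0,0,0,0,0,0,0.065]]'
```

```text
clock: 7.1
position: [478.3, 134.1, 174.6]
ee_rot: [1.0, 0.001, 0.006, -0.003]
contact_force: [-0.2, 0.8, -0.2]
gripper_width: 65.2
grasp_force: 0.0
```

```bash
python3 -m pendant '[[0.0435,-0.0076,0,0,0,0,0.065],[0.0435,-0.0076,0,0,0,0,0.065],[0.0435,-0.0076,0,0,0,0,0.065],[0.0435,-0.0077,0,0,0,0,0.065],[0,0,0.04,0,0,0,0.065],[0,0,0.04,0,0,0,0.065],[0,0,0.03,0,0,0,0.065],[0,0,0,0,0,0,0.065],[0,0,0,0,0,0,0.065]]'; python3 - <<'E'
from h import *
s=grab("side",4);t=grab("top",4)
C=[(649,163,0,25),(649,163,16,18)]
G=[(475,132.5,22,21),(475,132.5,22,14.3)]
mosaic("pics/m4.png",[tile(t,(256,164),398,290,6,C),tile(s,(343,210),398,290,6,C),tile(t,(268,252),398,290,6,G),tile(s,(277,222),398,290,6,G)],2)
E
```

```text
clock: 8.0
position: [649.3, 162.9, 58.6]
ee_rot: [1.0, 0.0, -0.0, 0.001]
contact_force: [-0.1, 0.4, 0.5]
gripper_width: 65.0
grasp_force: 0.0
```

View pics/m4.png

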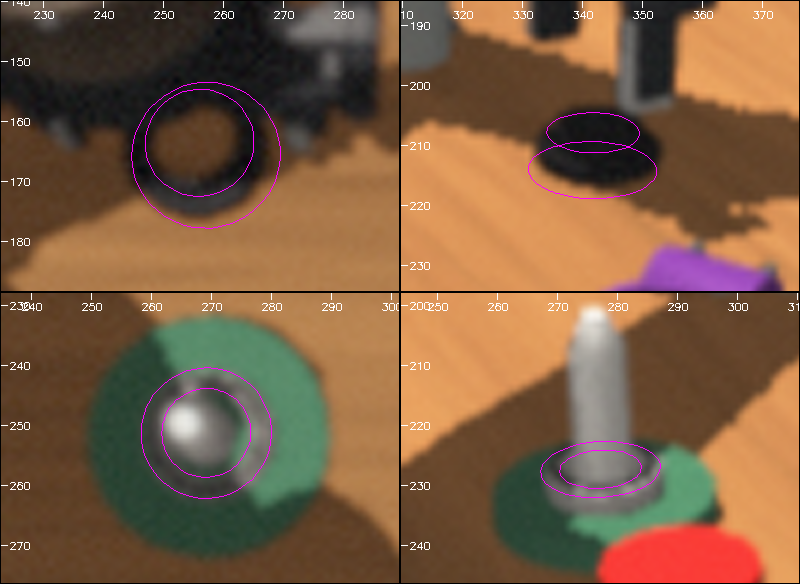

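Bearing lies flat on the green base around the post. The cover's drawn circles sit ~1–2 px off (it is farther in x and y), so I refine its position by silhouette from the first, clear pictures.

```bash
python3 - <<'E'
from h import *
from scipy.optimize import least_squares
t=load("top",0);s=load("side",0)
def box(d,c,f,r=18):
    u,v=c;im=cv2.resize(d["image"][v-r:v+r,u-r:u+r],None,fx=8,fy=8,interpolation=cv2.INTER_CUBIC).astype(int)
    m=f(im).astype(np.uint8);n,l,st,ce=cv2.connectedComponentsWithStats(m)
    k=1+np.argmax(st[1:,4]);x,y,w,h=st[k,:4]
    return np.array([x,y,x+w,y+h])/8+[u-r,v-r]*2-.5
def circ(x,y,z,r):
    a=np.linspace(0,2*np.pi,200);return np.c_[x+r*np.cos(a),y+r*np.sin(a),0*a+z]
def fit(parts,bt,bs,x0):
    def f(p):
        out=[]
        for d,b in((t,bt),(s,bs)):
            q=proj(d,np.vstack([circ(p[0],p[1],z,r) for z,r in parts]));out.append(np.r_[q.min(0),q.max(0)]-b)
        return np.hstack(out)
    r=least_squares(f,x0);return r.x,r.fun
np.set_printoptions(precision=2,suppress=True)
blk=lambda i:i.max(-1)<75
b1,b2=box(t,(256,164),blk),box(s,(343,210),blk,14);print(b1,b2)
print("cover",*fit([(0,25),(8,25),(16,18)],b1,b2,[649,163]))
yel=lambda i:(i[...,2]<.5*i[...,1])&(i[...,0]-i[...,1]<.3*i[...,0])
b1,b2=box(t,(408,177),yel),box(s,(414,277),yel);print(b1,b2)
print("gold",*fit([(0,20),(20,20)],b1,b2,[625,-138]))
E
```

```text
[244.   152.38 266.75 175.62] [332.75 204.   352.75 216.25]
cover [651.99 165.91] [-1.4  -1.56  1.23  0.58 -1.14 -0.26  0.26  1.74]
[396.75 166.   419.   188.12] [402.12 266.12 425.75 287.75]
gold [ 627.3  -137.61] [-0.43 -0.53 -0.45 -0.55 -0.27  0.93 -0.22  1.24]
```

```bash
python3 -m pendant '[[0.0025,-0.0025,0,0,0,0,0.065],[0,0,0.015,0,0,0,0.065],[0,0,0.01,0,0,0,0.065],[0,0,0.003,0,0,0,0.06],[0,0,0,0,0,0,0.05],[0,0,0,0,0,0,0.04],[0,0,0,0,0,0,0.03],[0,0,0,0,0,0,0.02],[0,0,0,0,0,0,0.02],[0,0,0,0,0,0,0.02]]'
```

```text
clock: 9.1
position: [652.5, 165.6, 32.6]
ee_rot: [1.0, 0.0, 0.001, -0.0]
contact_force: [-0.8, -1.2, 5.1]
gripper_width: 33.0
grasp_force: 59.2
```

```bash
python3 -m pendant '[[0,0,-0.03,0,0,0,0.02],[0,0,-0.04,0,0,0,0.02],[0,0,-0.04,0,0,0,0.02],[-0.044,0.008,0,0,0,0,0.02],[-0.044,0.008,0,0,0,0,0.02],[-0.044,0.008,0,0,0,0,0.02],[-0.0445,0.009,0,0,0,0,0.02],[0,0,0,0,0,0,0.02],[0,0,0.02,0,0,0,0.02],[0,0,0.02,0,0,0,0.02],[0,0,0,0,0,0,0.02],[0,0,0,0,0,0,0.02]]'; python3 - <<'E'
from h import *
s=grab("side",5);c=proj(s,[475,132,75])[0].round()
mosaic("pics/m5.png",[tile(s,c,600,500,8,[(475,132.5,70,25),(475,132.5,78,25)]),],1)
E
```

```text
clock: 10.3
position: [475.6, 132.7, 101.2]
ee_rot: [1.0, 0.0, -0.0, 0.0]
contact_force: [-0.0, 0.0, -0.3]
gripper_width: 33.0
grasp_force: 59.9
```

View pics/m5.png

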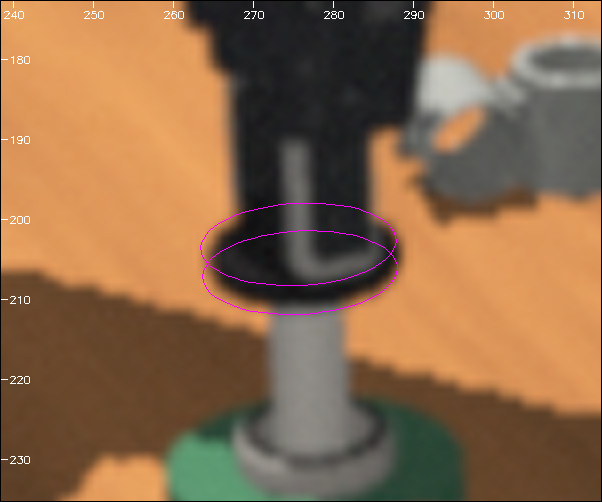

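The cover hangs level around the post tip (centre ~(276,205)) with no contact, the bearing flat below. Lowering and releasing.

```bash
python3 -m pendant '[[0,0,0.012,0,0,0,0.02],[0,0,0.012,0,0,0,0.02],[0,0,0.012,0,0,0,0.02],[0,0,0.007,0,0,0,0.02],[0,0,0.003,0,0,0,0.02],[0,0,0.0015,0,0,0,0.02],[0,0,0.0005,0,0,0,0.02],[0,0,0,0,0,0,0.02],[0,0,0,0,0,0,0.02]]'
```

```text
clock: 11.25
position: [475.5, 132.7, 54.6]
ee_rot: [1.0, 0.0, 0.001, -0.0]
contact_force: [-2.8, -0.8, 6.4]
gripper_width: 33.1
grasp_force: 61.1
```

```bash
python3 -m pendant '[[0,0,0,0,0,0,0.045],[0,0,0,0,0,0,0.06],[0,0,0,0,0,0,0.065],[0,0,0,0,0,0,0.065],[0,0,-0.02,0,0,0,0.065],[0,0,-0.03,0,0,0,0.065],[0,0,-0.035,0,0,0,0.065],[0,0,-0.035,0,0,0,0.065],[0,0,0,0,0,0,0.065],[0,0,0,0,0,0,0.065]]'
```

```text
clock: 12.25
position: [475.2, 132.7, 173.7]
ee_rot: [1.0, -0.0, 0.001, -0.001]
contact_force: [0.0, 0.7, -0.6]
gripper_width: 65.4
grasp_force: 0.0
```

```bash
python3 -m pendant '[[0.0217,0.0386,0,0,0,0,0.065],[0.0217,0.0386,0,0,0,0,0.065],[0.0217,0.0386,0,0,0,0,0.065],[0.0217,0.0386,0,0,0,0,0.065],[0.0217,0.0386,0,0,0,0,0.065],[0.0217,0.0386,0,0,0,0,0.065],[0.0217,0.0386,0,0,0,0,0.065],[0,0,0.04,0,0,0,0.065],[0,0,0.04,0,0,0,0.065],[0,0,0.034,0,0,0,0.065],[0,0,0,0,0,0,0.065]]' && python3 -m pendant '[[0,0,0.015,0,0,0,0.065],[0,0,0.012,0,0,0,0.065],[0,0,0.003,0,0,0,0.065],[0,0,0,0,0,0,0.055],[0,0,0,0,0,0,0.045],[0,0,0,0,0,0,0.035],[0,0,0,0,0,0,0.025],[0,0,0,0,0,0,0.02],[0,0,0,0,0,0,0.02],[0,0,0,0,0,0,0.02]]'
```

```text
clock: 13.35
position: [622.0, -137.7, 51.5]
ee_rot: [1.0, -0.001, -0.008, -0.0]
contact_force: [0.2, -0.7, -0.6]
gripper_width: 64.9
grasp_force: 0.0
clock: 14.35
position: [628.1, -137.6, 30.6]
ee_rot: [1.0, 0.0, 0.001, 0.0]
contact_force: [-0.1, 0.9, 6.0]
gripper_width: 37.7
grasp_force: 60.4
```

```bash
python3 -m pendant '[[0,0,-0.03,0,0,0,0.02],[0,0,-0.045,0,0,0,0.02],[0,0,-0.045,0,0,0,0.02],[-0.0217,-0.0386,0,0,0,0,0.02],[-0.0217,-0.0386,0,0,0,0,0.02],[-0.0217,-0.0386,0,0,0,0,0.02],[-0.0217,-0.0386,0,0,0,0,0.02],[-0.0217,-0.0386,0,0,0,0,0.02],[-0.0217,-0.0386,0,0,0,0,0.02],[-0.0217,-0.0386,0,0,0,0,0.02],[0,0,0,0,0,0,0.02],[0,0,0,0,0,0,0.02]]' && python3 -m pendant '[[0,0,0.024,0,0,0,0.02],[0,0,0.024,0,0,0,0.02],[0,0,0,0,0,0,0.02],[0,0,0,0,0,0,0.02]]'; python3 - <<'E'
from h import *
s=grab("side",6);c=proj(s,[475,132,65])[0].round()
mosaic("pics/m6.png",[tile(s,c,600,560,8,[(475,132.5,72,20),(475,132.5,92,20)]),],1)
E
```

```text
clock: 15.55
position: [474.6, 133.4, 149.2]
ee_rot: [1.0, 0.001, 0.0, -0.0]
contact_force: [0.2, 0.5, 0.3]
gripper_width: 37.9
grasp_force: 60.3
clock: 15.95
position: [475.7, 131.6, 101.1]
ee_rot: [1.0, -0.001, -0.0, 0.0]
contact_force: [0.3, -0.1, 0.2]
gripper_width: 37.3
grasp_force: 60.8
```

View pics/m6.png

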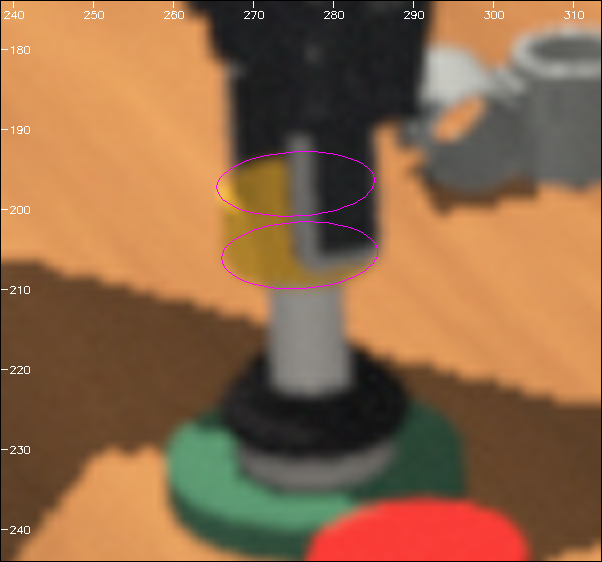

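The cover sits flat on the bearing at (276,226), and the gold ring hangs level round the post at (275,202). Lowering 34 mm to seat it.

```bash
python3 -m pendant '[[0,0,0.012,0,0,0,0.02],[0,0,0.012,0,0,0,0.02],[0,0,0.005,0,0,0,0.02],[0,0,0.003,0,0,0,0.02],[0,0,0.0015,0,0,0,0.02],[0,0,0.0005,0,0,0,0.02],[0,0,0,0,0,0,0.02],[0,0,0,0,0,0,0.02]]'
```

```text
clock: 16.8
position: [475.6, 132.6, 68.5]
ee_rot: [1.0, 0.0, 0.001, -0.0]
contact_force: [-2.4, -0.5, 5.0]
gripper_width: 37.5
grasp_force: 61.4
```

```bash
python3 -m pendant '[[0,0,0,0,0,0,0.045],[0,0,0,0,0,0,0.06],[0,0,0,0,0,0,0.065],[0,0,0,0,0,0,0.065],[0,0,-0.03,0,0,0,0.065],[0,0,-0.045,0,0,0,0.065],[0,0,-0.045,0,0,0,0.065],[0,0,0,0,0,0,0.065]]' && python3 -m pendant '[[0.0309,-0.0321,0,0,0,0,0.07],[0.0309,-0.0321,0,0,0,0,0.07],[0.0309,-0.0321,0,0,0,0,0.07],[0.0309,-0.0321,0,0,0,0,0.07],[0.0309,-0.0321,0,0,0,0,0.07],[0,0,0.03,0,0,0,0.07],[0,0,0.03,0,0,0,0.07],[0,0,0.03,0,0,0,0.07],[0,0,0,0,0,0,0.07],[0,0,0,0,0,0,0.07]]'; python3 - <<'E'
from h import *
s=grab("side",7);t=grab("top",7)
S=[(629.5,293,40,20),(629.5,293,0,20)];G=[(475,132.5,58,20),(475,132.5,38,20)]
mosaic("pics/m7.png",[tile(t,(187,180),398,290,6,S),tile(s,(305,185),398,290,6,S),tile(t,(268,252),398,290,6,G),tile(s,(277,222),398,290,6,G)],2)
E
```

```text
clock: 17.6
position: [478.7, 134.3, 193.4]
ee_rot: [1.0, 0.001, 0.006, -0.003]
contact_force: [0.4, 0.3, -0.0]
gripper_width: 64.8
grasp_force: 0.0
clock: 18.6
position: [629.7, 292.9, 96.6]
ee_rot: [1.0, 0.0, -0.0, 0.001]
contact_force: [0.4, 0.0, 0.2]
gripper_width: 69.6
grasp_force: 0.0
```

View pics/m7.png

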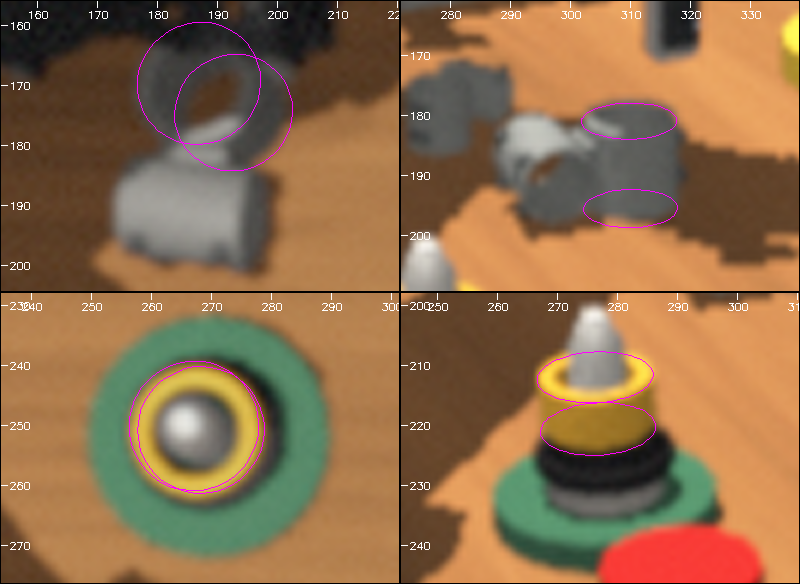

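The stack (gold top rim at (276,211) side, (266,250) top) is flat and centred; the stem matches its predicted outline at (310,180). Descending on the stem and gripping.

```bash
python3 -m pendant '[[0,0,0.025,0,0,0,0.07],[0,0,0.025,0,0,0,0.07],[0,0,0.012,0,0,0,0.07],[0,0,0.005,0,0,0,0.07],[0,0,0,0,0,0,0.055],[0,0,0,0,0,0,0.045],[0,0,0,0,0,0,0.035],[0,0,0,0,0,0,0.025],[0,0,0,0,0,0,0.02],[0,0,0,0,0,0,0.02]]' && python3 -m pendant '[[0,0,-0.02,0,0,0,0.02],[0,0,-0.03,0,0,0,0.02],[0,0,-0.04,0,0,0,0.02],[0,0,-0.04,0,0,0,0.02],[0,0,0,0,0,0,0.02],[0,0,0,0,0,0,0.02]]'
```

```text
clock: 19.7
position: [630.8, 293.9, 32.1]
ee_rot: [1.0, 0.0, 0.002, -0.001]
contact_force: [-1.0, 0.6, 6.4]
gripper_width: 39.0
grasp_force: 60.8
clock: 20.3
position: [629.3, 293.1, 160.5]
ee_rot: [1.0, -0.0, 0.0, -0.001]
contact_force: [-0.0, -1.3, -3.1]
gripper_width: 38.6
grasp_force: 60.6
```

```bash
python3 -m pendant '[[-0.0309,0.0321,0,0,0,0,0.02],[-0.0309,0.0321,0,0,0,0,0.02],[-0.0309,0.0321,0,0,0,0,0.02],[-0.0309,0.0321,0,0,0,0,0.02],[-0.0309,0.0321,0,0,0,0,0.02],[0,0,0,0,0,0,0.02],[0,0,0.02,0,0,0,0.02],[0,0,0.02,0,0,0,0.02],[0,0,0.005,0,0,0,0.02],[0,0,0,0,0,0,0.02],[0,0,0,0,0,0,0.02]]'; python3 - <<'E'
from h import *
s=grab("side",8);c=proj(s,[475,132,85])[0].round()
mosaic("pics/m8.png",[tile(s,c,600,560,8,[(475,132.5,85,20),(475,132.5,125,20)]),],1)
E
```

```text
clock: 21.4
position: [475.4, 132.7, 115.0]
ee_rot: [1.0, 0.0, -0.0, 0.0]
contact_force: [0.4, 0.1, -1.7]
gripper_width: 38.8
grasp_force: 60.8
```

View pics/m8.png

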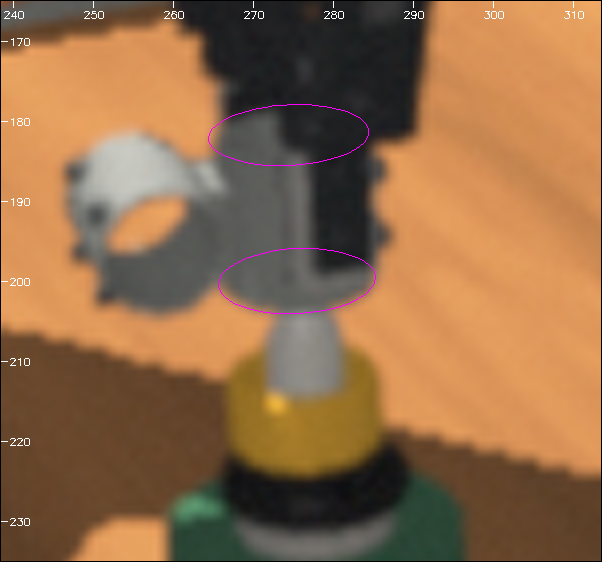

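The stem hangs upright, centred over the tip (bottom at (276,202)). Lowering 27 mm to seat it on the gold spacer.

```bash
python3 -m pendant '[[0,0,0.008,0,0,0,0.02],[0,0,0.008,0,0,0,0.02],[0,0,0.006,0,0,0,0.02],[0,0,0.003,0,0,0,0.02],[0,0,0.0015,0,0,0,0.02],[0,0,0.0005,0,0,0,0.02],[0,0,0,0,0,0,0.02],[0,0,0,0,0,0,0.02]]'
```

```text
clock: 22.25
position: [475.0, 132.3, 89.9]
ee_rot: [1.0, 0.001, 0.0, 0.0]
contact_force: [-5.9, -0.0, 14.2]
gripper_width: 38.6
grasp_force: 62.3
```

```bash
python3 -m pendant '[[0,0,0,0,0,0,0.045],[0,0,0,0,0,0,0.06],[0,0,0,0,0,0,0.07],[0,0,0,0,0,0,0.07],[0,0,-0.02,0,0,0,0.07],[0,0,-0.03,0,0,0,0.07],[0,0,-0.04,0,0,0,0.07],[0,0,-0.04,0,0,0,0.07],[0.03,0,0,0,0,0,0.07],[0.03,0,0,0,0,0,0.07],[0.03,0,0,0,0,0,0.07],[0,0,0,0,0,0,0.07]]'; python3 -m pendant '[[0,0,0,0,0,0,0.07],[0,0,0,0,0,0,0.07],[0,0,0,0,0,0,0.07]]' ;python3 - <<'E'
from h import *
s=grab("side",9);t=grab("top",9)
G=[(475,132.5,98,20),(475,132.5,58,20)]
mosaic("pics/m9.png",[tile(t,(264,252),398,500,7,G),tile(s,(274,212),398,500,7,G)],2)
E
```

```text
clock: 23.45
position: [567.9, 132.6, 217.0]
ee_rot: [1.0, -0.001, 0.0, 0.0]
contact_force: [-1.3, -0.1, -1.1]
gripper_width: 69.9
grasp_force: 0.0
clock: 23.75
position: [564.4, 132.5, 218.1]
ee_rot: [1.0, 0.0, -0.0, 0.0]
contact_force: [0.0, -0.3, 0.6]
gripper_width: 70.0
grasp_force: 0.0
```

View pics/m9.png

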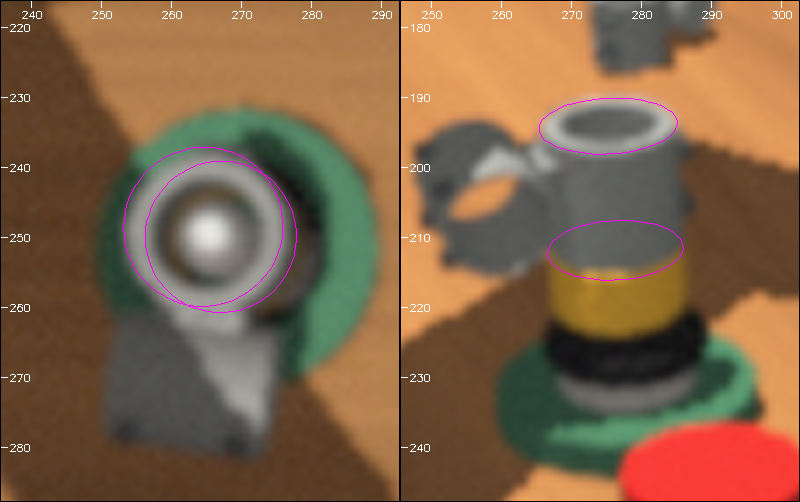

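The stem sits upright and flat on the gold spacer: its rim at (276,194) matches the predicted seated height. The whole stack is in order and the gripper is clear.

```bash
python3 -c "from bench import arm; print(arm.job_done())"
```

```text
the job is handed in; nothing more can be done
None
```

The bearing, cover, gold spacer and stem are stacked in that order on the green spindle, each flat and let go; the job was handed in at about 24 s with the arm clear.

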